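Change the stone in the quick-change honing station

TASK

Change the stone in the honing station: press its release button so that the thin worn stone pops out, draw that out and lay it flat in the empty middle bay of the wooden tray. Then take the thicker fresh stone from the tray, turn it so that its nose faces the station's mouth, and slide it fully home until the spring catch clicks up behind it. Leave the slip stone (the one without a pull), the oil can and the gouges where they are.

Things in the scene. Friction and masses are not known exactly. Their poses are not given: they have to be found in the camera images.
- station: quick-change honing station, fixed, wooden base 188 x 74 x 16 mm. Origin on the bench under the middle of the seated carrier; x = the way a carrier slides in, from the mouth to the aluminium end stop (face at x = 52 mm), z up. Channel floor 16 mm above the bench. Home: carrier's middle at x = -1 mm, held by the catch (+2 mm while pushed on the stop), its tail edge at -51 mm.
- station_mouth (a point): middle of the channel floor where the lips begin (station x = -62 mm, 16 mm up). Inward: rails 51 mm apart, with lips 41 mm apart over the carrier's edges, 10 to 12.5 mm above the floor. Outward: lips turned up 4 mm over 8 mm (to x = -70), flared cheeks to x = -86, about 58 mm apart there, and open floor to x = -106 mm, where a nose can be set down. Axes as the station's.
- catch (a joint): spring catch, one part with its release button, in m: 0 = up, 5.5 mm above the channel floor at station x = -51 to -57 mm, blocking a seated carrier's tail; 0.0075 = fully down. Its ramp faces the mouth: an entering carrier's edge pushes it down (sliding in takes 2 to 6 N), it rides under the carrier and springs up behind the tail once that is home.
- button_top (a point): middle of the top of the black release button, 20 x 20 mm, 30 mm above the bench when up, beside the rail on the robot's side (station x = -54, y = +54 mm). Pressed fully down (7.5 mm to a hard stop, 2 to 5 N) it drops the catch, and the ejector pushes the carrier out 20 mm or a little more, over the catch, which then stays down.
- ejector (a joint): sprung ejector pin in the end stop, in m: about 0 with a carrier seated (3 N toward the mouth), 0.020 fully out (2 N), slightly negative while the carrier is pushed on the stop.
- worn_grip (a point): middle of the upright dark wooden pull on the worn stone's carrier's tail end, 36 mm above the carrier's underside, 44 mm behind its middle. The pull is 12 mm thick (x), 28 mm wide (y), its top 46 mm above the underside. Grip it from above, fingers closing along x, fingertips at least 16 mm above the underside to clear the stone. Axes: x along the carrier from tail to nose (bevelled corners), z up.
- worn_base (a point): worn stone, at first seated in the station: a grey stone, 66 x 36 mm and only 3 mm thick, on a flat aluminium carrier 100 mm long, 48 mm wide, 8 mm thick; 0.2 kg in all. This point: middle of the carrier's underside. Axes: x along the carrier from tail to nose (bevelled corners), z up.
- fresh_grip (a point): middle of the upright dark wooden pull on the fresh stone's carrier's tail end, 36 mm above the carrier's underside, 44 mm behind its middle. The pull is 12 mm thick (x), 28 mm wide (y), its top 46 mm above the underside. Grip it from above, fingers closing along x, fingertips at least 16 mm above the underside to clear the stone. Axes: x along the carrier from tail to nose (bevelled corners), z up.
- fresh_base (a point): fresh stone, in one of the tray's outer bays, its tail toward the robot: a grey stone, 66 x 36 mm and 6 mm thick, on the same carrier (100 x 48 x 8 mm); 0.2 kg. This point: middle of the carrier's underside. Axes: x along the carrier from tail to nose (bevelled corners), z up.
- tray: pale wooden stone tray, fixed, 118 x 188 mm, walls 18 mm high and 5 mm thick, floor 5 mm thick. Origin on the bench under its middle; x along the bays, away from the robot, z up. Three bays side by side, each 108 mm (x) by 56 mm (y), centred at y = -61, 0 and +61 mm; the middle one is empty.
- slip_center (a point): centre of the slip stone: a plain grey stone bar without carrier or pull, 96 x 30 x 16 mm, in the tray's other outer bay. Stays there.
- oiler: oil can with a thin bent spout, 62 mm across, 133 mm high, standing behind the vice; origin under its middle. Stays there.
- gouge_a: carving gouge with a wooden handle, 258 mm long, lying to the right of the vice beside a second one. Stays there.

How it is judged:
By the outcome, as a careful person would: the job done as asked, in the order asked, and still so for the second after the job is handed in, with the robot touching nothing.
It also fails if it takes over 61 s, if anything falls off the work surface, if the arm or the gripper's body presses on something with over 40 N, if the wrist force passes 120 N, or if a joint passes its speed limit or range.

ROBOT

A 6-joint arm with a two-finger parallel gripper is mounted at the origin on a cart in front of the work surface, level with it; the furniture and walls round the work are solid. World frame = base frame: x ahead of the robot, y to its left, z up, the work surface at z = 0. Lengths are in m, angles in rad, forces in N, time in s.
With the tool pointing down it reaches from about 0.225 to 0.725 m from the base axis. Payload 3.1 kg.
Tool frame: the origin (TCP) lies at the very end of the fingers, on their centre line; the grasp point (between the pads) lies 19 mm behind it; x points along the fingers, y is the direction in which the jaws open and shut, and the axes are right-handed (so a half turn about x gives the same grasp; the last joint's range is limited). The gripper opens to 85 mm and grips with 20 to 120 N. Pads are 22 mm wide; open, the fingers measure 114 mm over their backs; the gripper's body (76 mm by 85 mm) begins 54 mm behind the grasp point. The pads swing forward as they close: fully open they stand 13 mm farther back than shut.
Start: joints at [-1.477, 0.048, 0.099, 1.622, 0, 1.443], TCP at [0.115, -0.512, 0.231] pointing down, gripper open.
Joint ranges: [-2.91, 2.91], [-0.99, 1.94], [-1.21, 1.42], [-2.12, 2.29], [-1.49, 1.47], [-3.14, 3.14]. Speed limits (rad/s): [2.79, 2.79, 3.14, 3.14, 3.14, 3.14].

INTERFACE

Orientations are given as a 3x3 rotation matrix whose columns are the frame's x, y, z axes.
In Python, from workcell import env, grip, read_camera, workorder gives the robot as it stands. The module is installed in compiled form; this text tells all that it offers. Calls block until the motion is done:
- env.movep(position, orientation): joint-space move of the TCP to a pose.
- env.move_linear(position, rotation=None, rate=0.15): straight line of the TCP; rotation=None keeps the orientation; rate is the mean speed in m/s.
- env.move_j(angles): joint-space move.
- grip(opening, newtons=None): finger opening in m; newtons is the grip in N (None keeps the last); returns when the fingers have stopped.
- env.pause(seconds).
- env.solve_ik(position, orientation): joint angles nearest the present ones, or None.
- env.get_obs(): the state.
- read_camera(name): name is "side" or "top"; returns a dict with "img" (420x560x3 uint8, red, green, blue), "fov_y" (degrees; the focal length in pixels is half the picture's height over the tangent of half this angle, whatever the lens; pixels are square), "cx", "cy" (the principal point, pixels), "dist" ([k1, k2, p1, p2, k3] as OpenCV has them; the pictures are not rectified), "world_to_cam" (4x4, takes a point from world to camera coordinates). Camera axes: x right, y down, z forward; pixel columns grow to the right and rows downward; lengths in m; the calibration is good to about 2 mm. A picture is of the moment at which its call begins. There is no depth.
A pose or a line that the arm cannot do raises env.IKError and nothing moves.
- workorder.sign_off(): hands the job in, once; it reports no verdict.
The state is a dict: "time_s": time; "qpos": joint angles; "joint_vel": joint speeds; "joint_torque": joint torques, N m; "ee_pos": TCP position; "eef_rot": TCP orientation; "force": force on the tool from outside, world axes, zero at the start; "torque": the same for the moment, N m; "grip_width": finger opening in m.
Only numpy, scipy, OpenCV 4.12 (cv2) and the standard library are available. Lean on these libraries where they do the work, as an engineer would, in place of code of your own. Each camera call takes 0.05 s, during which the arm holds its last target. There are 200 camera calls.

## Working session

There is one attempt and no reset: what is moved stays moved. The work goes in short steps, each a Python script; the robot and the scene stay as the last script left them, time stands still between calls to the robot, and variables do not carry over. Pictures are saved under pics/ and viewed, about 8 in all and at most 12, crops included, and the job is handed in when it is done.

```bash
mkdir -p pics
cat > h.py <<'E'
import numpy as np, cv2
from workcell import env, grip, read_camera, workorder
def snap(name,fn,crop=None,scale=1):
    c=read_camera(name); im=c["img"][:,:,::-1].copy()
    if crop: x0,y0,x1,y1=crop; im=im[y0:y1,x0:x1]
    if scale!=1: im=cv2.resize(im,None,fx=scale,fy=scale,interpolation=cv2.INTER_CUBIC)
    cv2.imwrite("pics/"+fn,im); return c
def K(c):
    f=c["img"].shape[0]/2/np.tan(np.radians(c["fov_y"])/2)
    return np.array([[f,0,c["cx"]],[0,f,c["cy"]],[0,0,1.]]),np.array(c["dist"],float)
def ray(c,uv,z):
    k,d=K(c); p=cv2.undistortPoints(np.array([[uv]],float),k,d)[0,0]
    T=np.array(c["world_to_cam"]); R,t=T[:3,:3],T[:3,3]
    o=-R.T@t; v=R.T@np.array([p[0],p[1],1]); return o+v*(z-o[2])/v[2]
def proj(c,P):
    k,d=K(c); T=np.array(c["world_to_cam"])
    return cv2.projectPoints(np.array(P,float).reshape(-1,3),cv2.Rodrigues(T[:3,:3])[0],T[:3,3],k,d)[0][:,0]
def down(a): # jaw axis y at angle a in world, tool x down
    y=np.array([np.cos(a),np.sin(a),0]); x=np.array([0,0,-1.]); return np.column_stack([x,y,np.cross(x,y)])
E
python3 - <<'E'
from h import *
for n in("top","side"):
    c=snap(n,n+"0.png",scale=1.42); T=np.array(c["world_to_cam"]); print(n,c["fov_y"],c["cx"],c["cy"],-T[:3,:3].T@T[:3,3])
o=env.get_obs(); print(o["time_s"],o["eef_rot"],o["force"])
E
```

```text
top 56.55315565249569 277.28051334634375 203.8112750089193 [0.42865036 0.01484913 1.11412798]
side 53.870218500114696 288.68434250503833 212.8017961581082 [0.10784625 0.88936805 0.77799285]
0.1 [[-1.94541287e-04  2.19930367e-01 -9.75515554e-01]
 [ 2.12441276e-03 -9.75513280e-01 -2.19930278e-01]
 [-9.99997725e-01 -2.11518321e-03 -2.77445270e-04]] [-0.22586993  0.70724672 -0.02796185]
```

View pics/top0.png

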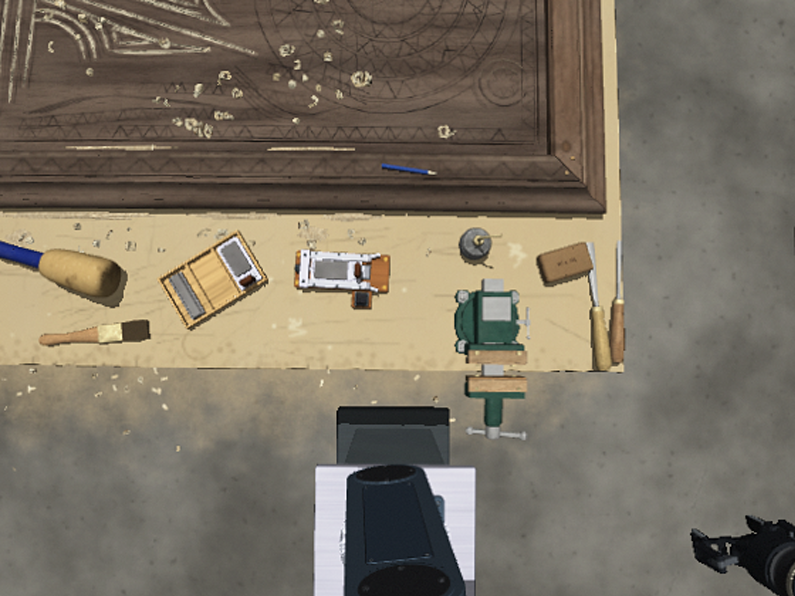

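View pics/side0.png

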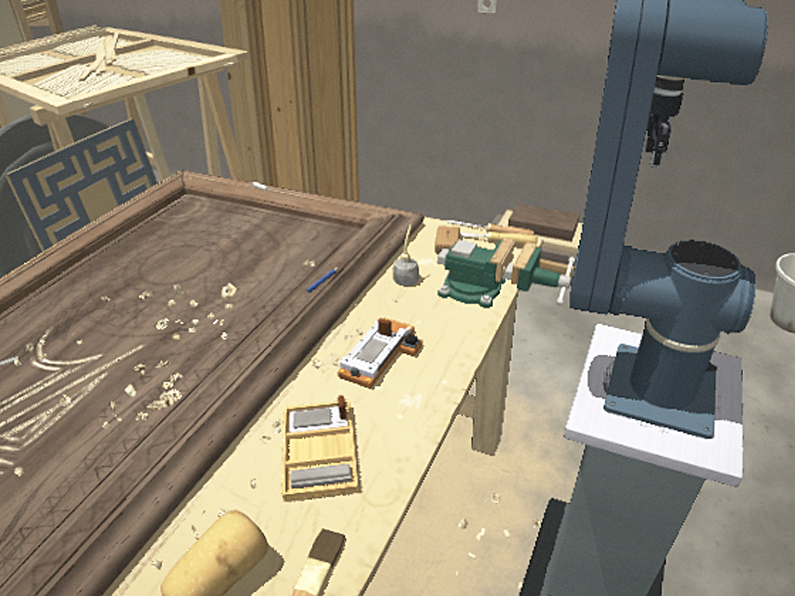

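The top view shows the tray at about (215,280), with the fresh stone in its right bay, and the station at about (345,272), with its mouth to the right (world −y). Next a magnified crop.

Run:
```python
from h import *
snap("top","topc.png",(108,155,284,235),4.5)
```

```text
(no output)
```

View pics/topc.png

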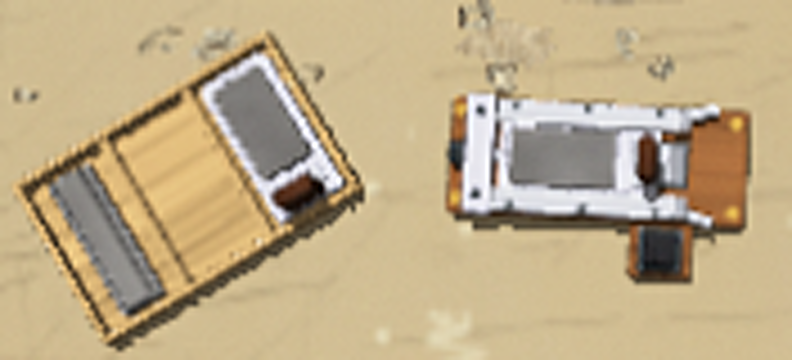

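```bash
cat > fit.py <<'E'
from h import *
from scipy.optimize import least_squares
import json
c=read_camera("top"); s=read_camera("side")
def W(p,L):
    L=np.array(L,float).reshape(-1,3)/1000; ca,sa=np.cos(p[2]),np.sin(p[2])
    return np.column_stack([p[0]+ca*L[:,0]-sa*L[:,1],p[1]+sa*L[:,0]+ca*L[:,1],L[:,2]])
def fit(L,uv,p0):
    uv=(np.array(uv)+.5)/4.5-.5+[108,155]
    r=least_squares(lambda p:(proj(c,W(p,L))-uv).ravel(),p0,loss='soft_l1'); print(r.x,np.round((proj(c,W(r.x,L))-uv),1).tolist()); return r.x
S=fit([[-106,-37,16],[-106,37,16],[82,-37,16],[82,37,16],[-54,54,30],[-45,0,62]],[[749,112],[744,228],[453,98],[448,214],[662,251],[647,160]],[.5,.1,1.57])
T=fit([[59,-94,18],[-59,-94,18],[-59,94,18],[59,94,18]],[[269,37],[362,190],[113,342],[18,187]],[.5,.3,.5])
F=ray(c,(np.array([298,193])+.5)/4.5-.5+[108,155],.051)
n=ray(c,(np.array([258,125])+.5)/4.5-.5+[108,155],.019)
i=np.array([[np.cos(T[2]),np.sin(T[2])],[-np.sin(T[2]),np.cos(T[2])]])
print("fresh pull",F,"in tray",i@(F[:2]-T[:2]),"stone mid in tray",i@(n[:2]-T[:2]))
print("side px*1.42: worn pull, button, tray corners",(proj(s,np.vstack([W(S,[[-45,0,62],[-54,54,30]]),W(T,[[59,-94,18],[-59,-94,18],[-59,94,18],[59,94,18]]),F]))*1.42).round())
print("reach",np.hypot(*S[:2]),np.hypot(*T[:2])); json.dump([list(S),list(T)],open("p.json","w"))
E
python3 fit.py
```

```text
[0.53831992 0.12238627 1.53662975] [[0.5, -0.1], [0.4, 0.2], [-0.0, 0.0], [-0.4, 0.3], [-0.4, 0.0], [0.0, -0.4]]
[0.51898702 0.36659402 0.56539053] [[0.4, -1.3], [1.0, -0.1], [-0.8, 1.2], [-0.5, 0.1]]
fresh pull [0.5142358  0.29002755 0.051     ] in tray [-0.04503199 -0.0621057 ] stone mid in tray [ 0.01172405 -0.0569112 ]
side px*1.42: worn pull, button, tray corners [[384. 318.]
 [411. 336.]
 [285. 404.]
 [351. 396.]
 [359. 482.]
 [283. 491.]
 [342. 397.]]
reach 0.5520568243667193 0.6354043660837484
```

```bash
cat >> h.py <<'E'
import json
try: S,T=json.load(open("p.json"))
except Exception: S=T=None
def st(x,y,z,p=None):
    p=p or S; ca,sa=np.cos(p[2]),np.sin(p[2]); return np.array([p[0]+(ca*x-sa*y)/1000,p[1]+(sa*x+ca*y)/1000,z/1000])
def tr(x,y,z): return st(x,y,z,T)
def o(m=""):
    b=env.get_obs(); print(m,"t%.2f"%b["time_s"],"p",b["ee_pos"].round(4),"F",b["force"].round(1),"w%.4f"%b["grip_width"]); return b
E
python3 - <<'E'
from h import *
c=read_camera("top")
print("oiler",ray(c,np.array([475,245])/1.42,.08),ray(c,np.array([475,259])/1.42,.0))
for a in (0,np.pi):
  for n,p,y in (("btn",st(-54,54,40),S[2]),("worn",st(-65,0,34),S[2]),("out",st(-172,0,34),S[2]),("bay",tr(-44,0,23),T[2]),("fresh",tr(-45,-62,23),T[2])):
    print(n,p.round(3),np.round(env.solve_ik(p,down(y+a)),2))
E
```

```text
oiler [ 0.58386367 -0.14512831  0.08      ] [ 0.56726442 -0.15750828  0.        ]
btn [0.483 0.07  0.04 ] [ 0.01 -0.   -0.33  1.24  0.    0.04]
worn [0.536 0.057 0.034] [-0.02  0.13 -0.2   1.23  0.    0.02]
out [ 0.532 -0.05   0.034] [-0.22  0.12 -0.22  1.23  0.   -0.18]
bay [0.482 0.343 0.023] [ 0.51  0.27 -0.07  1.23  0.    1.51]
fresh [0.514 0.29  0.023] [ 0.4   0.27 -0.07  1.23  0.    1.41]
btn [0.483 0.07  0.04 ] [ 0.01 -0.   -0.33  1.24  0.   -3.1 ]
worn [0.536 0.057 0.034] [-0.02  0.13 -0.2   1.23  0.   -3.13]
out [ 0.532 -0.05   0.034] [-0.22  0.12 -0.22  1.23  0.    2.96]
bay [0.482 0.343 0.023] [ 0.51  0.27 -0.07  1.23  0.   -1.63]
fresh [0.514 0.29  0.023] [ 0.4   0.27 -0.07  1.23  0.   -1.74]
```

Run:
```python
from h import *
R=down(S[2])
grip(0.0,30)
env.movep(st(-54,54,160),R); o("above")
env.move_linear(st(-54,54,36),rate=.2); o("near")
for z in np.arange(32,19,-1.0):
    env.move_linear(st(-54,54,z),rate=.05); b=o(z)
    if b["force"][2]>12: break
snap("top","b1.png",(180,150,290,240),6)
snap("side","b1s.png",(220,205,320,285),7)
a=cv2.imread("pics/b1.png");s=cv2.imread("pics/b1s.png")
s=cv2.resize(s,(400,320)); a=cv2.resize(a,(400,327))[:320]
cv2.imwrite("pics/b1m.png",np.hstack([a,s]))
```

```text
above t3.52 p [0.4828 0.0695 0.1601] F [-0.3 -0.5  0.3] w0.0000
near t4.29 p [0.4833 0.07   0.0369] F [-0.2 -0.4  0.8] w0.0002
32.0 t4.54 p [0.4835 0.0703 0.0331] F [-1.3  0.   0.7] w-0.0001
31.0 t4.79 p [0.4826 0.0703 0.0313] F [ 0.3 -0.6 -0.1] w-0.0002
30.0 t5.04 p [0.4826 0.0703 0.0301] F [ 0.8 -0.5  0.4] w0.0001
29.0 t5.29 p [0.4826 0.0703 0.0292] F [-0.8 -0.3  2.1] w-0.0002
28.0 t5.54 p [0.4826 0.0703 0.028 ] F [-0.6 -0.5  1.8] w-0.0002
27.0 t5.79 p [0.4826 0.0703 0.0269] F [-0.4  0.   2.6] w-0.0002
26.0 t6.04 p [0.4826 0.0703 0.0259] F [ 0.4 -0.4  1.5] w-0.0003
25.0 t6.29 p [0.4826 0.0703 0.025 ] F [-0.   0.2  1.6] w0.0001
24.0 t6.54 p [0.4826 0.0703 0.024 ] F [0.2 0.4 1.9] w-0.0001
23.0 t6.79 p [0.4826 0.0703 0.023 ] F [-0.1 -0.7  2.7] w-0.0003
22.0 t7.04 p [0.4826 0.0703 0.0224] F [-1.3  0.1  4.8] w-0.0001
21.0 t7.29 p [0.4826 0.0702 0.0222] F [-2.  -0.2  8.5] w0.0000
20.0 t7.54 p [0.4827 0.0702 0.0221] F [-4.2 -0.4 12.2] w-0.0003
```

View pics/b1m.png

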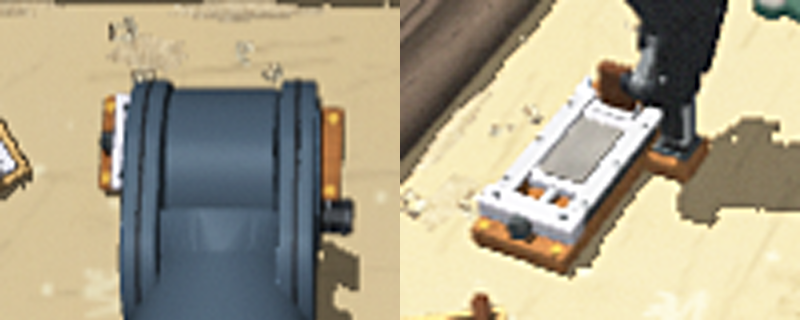

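The side view shows the carrier ejected, with a gap and the ejector pin visible behind its nose. Now I grip the pull and draw it out.

Run:
```python
from h import *
env.move_linear(st(-54,54,90),rate=.2); grip(.05,30)
env.move_linear(st(-66,0,90),rate=.15)
env.move_linear(st(-66,0,34),rate=.15); o("down")
s=read_camera("side"); cv2.imwrite("pics/g1.png",cv2.resize(s["img"][205:285,220:320,::-1],None,fx=6,fy=6,interpolation=cv2.INTER_CUBIC))
grip(0,40); o("gripped")
env.move_linear(st(-75,0,34),rate=.05); o("drawn 9")
```

```text
down t9.72 p [0.5353 0.0566 0.034 ] F [ 0.   0.  -0.1] w0.0501
gripped t10.19 p [0.5368 0.0565 0.0345] F [ 0.6  1.2 -0. ] w0.0112
drawn 9 t10.53 p [0.5357 0.0465 0.0339] F [ 0.3 -1.8  0.3] w0.0108
```

View pics/g1.png

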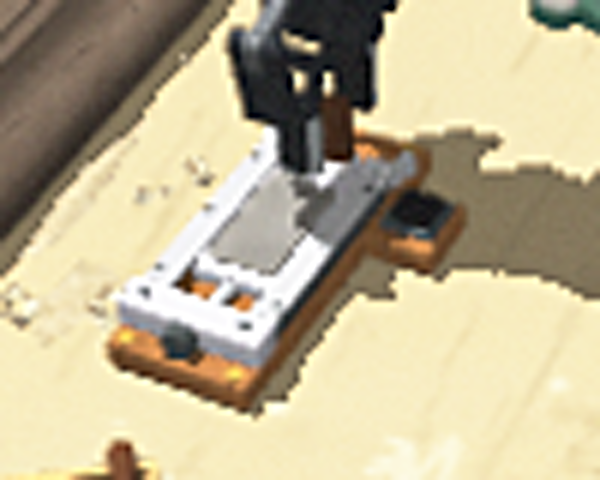

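The jaws straddle the pull; the grip width of 11 mm confirms the hold. Drawing out and carrying to the middle bay.

Run:
```python
from h import *
for x in (-110,-145,-175):
    env.move_linear(st(x,0,34),rate=.12); b=o(x)
    if np.linalg.norm(b["force"])>15: raise SystemExit("stuck")
env.move_linear(st(-175,0,42),rate=.05); b=o("lift")
if np.linalg.norm(b["force"])>15: raise SystemExit("stuck")
env.move_linear(st(-175,0,110),rate=.2)
env.movep(tr(-44,0,110),down(T[2])); o("above bay")
s=read_camera("side"); t=read_camera("top")
a=cv2.resize(s["img"][250:370,170:290,::-1],(400,400),interpolation=cv2.INTER_CUBIC); b=cv2.resize(t["img"][150:240,105:195,::-1],(400,400),interpolation=cv2.INTER_CUBIC)
cv2.imwrite("pics/t1.png",np.hstack([a,b]))
```

```text
-110 t10.97 p [0.5344 0.0117 0.0339] F [0.2 0.  0.3] w0.0113
-145 t11.41 p [ 0.5333 -0.0228  0.034 ] F [-0.1 -1.7 -0.3] w0.0112
-175 t11.81 p [ 0.5322 -0.0522  0.0337] F [-0.8 -0.9 -2.1] w0.0116
lift t12.12 p [ 0.5329 -0.0521  0.0426] F [-0.1 -0.1 -2.6] w0.0113
above bay t14.11 p [0.4816 0.3421 0.1089] F [ 0.1 -0.  -2.1] w0.0114
```

View pics/t1.png

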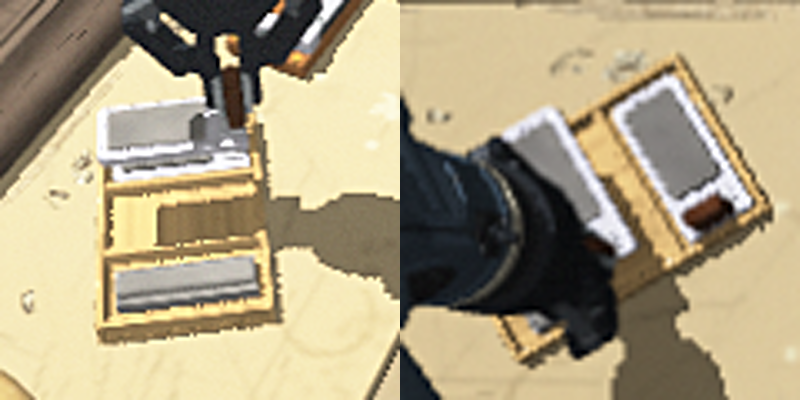

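Held level and parallel to the bay. I'll check the carrier's right edge corners (555,110) and (632,250) against the prediction, then lower with force monitoring.

Run:
```python
from h import *
t=read_camera("top")
P=[ray(t,(105+u/4.444,150+v/4.444),.098) for u,v in((555,110),(632,250))]
for p in P:
    d=p[:2]-np.array(T[:2]); print("tray mm",(1000*np.array([np.cos(T[2])*d[0]+np.sin(T[2])*d[1],-np.sin(T[2])*d[0]+np.cos(T[2])*d[1]])).round(1))
env.move_linear(tr(-44,0,46),rate=.2); b=o("46"); f0=b["force"][2]
for z in (40,36,33,30,28,26,25,24,23,22,21):
    env.move_linear(tr(-44,0,z),rate=.05); b=o(z)
    if b["force"][2]-f0>4: break
s=read_camera("side"); t=read_camera("top")
a=cv2.resize(s["img"][250:370,170:290,::-1],(400,400),interpolation=cv2.INTER_CUBIC); b=cv2.resize(t["img"][150:240,105:195,::-1],(400,400),interpolation=cv2.INTER_CUBIC)
cv2.imwrite("pics/t2.png",np.hstack([a,b]))
```

```text
tray mm [ -80.8 -226.2]
tray mm [-175.3 -221.6]
46 t14.72 p [0.4815 0.3424 0.0456] F [ 0.   0.3 -0.4] w0.0114
40 t14.99 p [0.4826 0.3434 0.0413] F [ 0.  -1.  -3.2] w0.0110
36 t15.24 p [0.4817 0.343  0.0359] F [-0.5 -0.2 -2.4] w0.0112
33 t15.49 p [0.4815 0.3429 0.0326] F [-0.5  0.1 -1.6] w0.0111
30 t15.74 p [0.4815 0.3429 0.0296] F [ 0.3 -0.2 -2.3] w0.0109
28 t15.99 p [0.4817 0.3429 0.0278] F [ 1.   0.2 -1.7] w0.0115
26 t16.24 p [0.4817 0.3429 0.0258] F [ 0.5  0.7 -2. ] w0.0115
25 t16.49 p [0.4818 0.343  0.0249] F [-0.6  0.7 -2.2] w0.0114
24 t16.74 p [0.4817 0.343  0.0239] F [ 0.2 -0.1 -2.7] w0.0111
23 t16.99 p [0.4818 0.343  0.0229] F [-0.7 -0.5 -2.8] w0.0111
22 t17.24 p [0.482  0.3431 0.0227] F [-1.2 -1.5  2.1] w0.0114
21 t17.49 p [0.482  0.3431 0.0226] F [-4.  -2.1  6.5] w0.0115
```

View pics/t2.png

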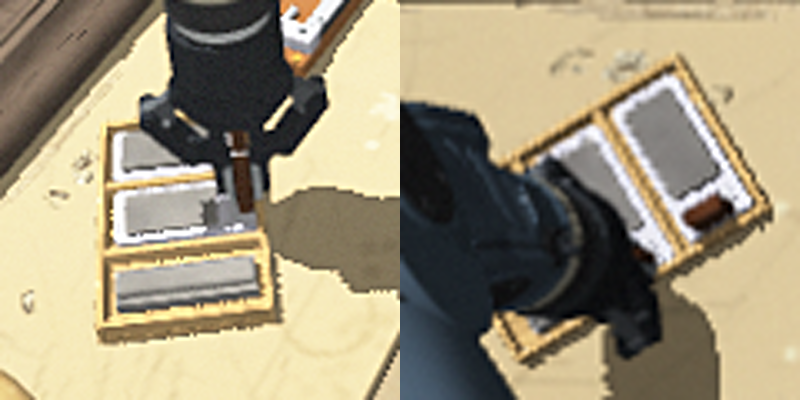

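Worn stone sits in the middle bay. (My corner printout was invalid because I left out the panel offset.) Releasing it and fetching the fresh stone.

Run:
```python
from h import *
env.move_linear(tr(-44,0,23),rate=.05); grip(.03,40)
env.move_linear(tr(-44,0,75),rate=.2); o("up"); grip(.05,40)
env.move_linear(tr(-45,-62,75),rate=.2)
env.move_linear(tr(-45,-62,23),rate=.15); o("down")
grip(0,50); o("gripped")
env.move_linear(tr(-45,-62,33),rate=.06); b=o("lift")
env.move_linear(tr(-45,-62,110),rate=.2)
env.movep(st(-172,0,110),down(S[2])); o("at mouth")
env.pause(.2)
s=read_camera("side"); t=read_camera("top")
a=cv2.resize(s["img"][195:295,220:320,::-1],(400,400),interpolation=cv2.INTER_CUBIC); b=cv2.resize(t["img"][150:250,195:295,::-1],(400,400),interpolation=cv2.INTER_CUBIC)
cv2.imwrite("pics/m1.png",np.hstack([a,b]))
```

```text
up t18.57 p [0.483  0.3437 0.0767] F [ 0.   0.1 -0.2] w0.0299
down t19.86 p [0.5134 0.2906 0.0226] F [1.  0.3 0.4] w0.0498
gripped t20.28 p [0.5155 0.2907 0.0247] F [-0.4  0.4  4. ] w0.0111
lift t20.60 p [0.5139 0.2899 0.033 ] F [ 1.4  1.3 -0.3] w0.0111
at mouth t22.55 p [ 0.5319 -0.0488  0.109 ] F [-0.1 -0.3 -0.1] w0.0109
```

View pics/m1.png

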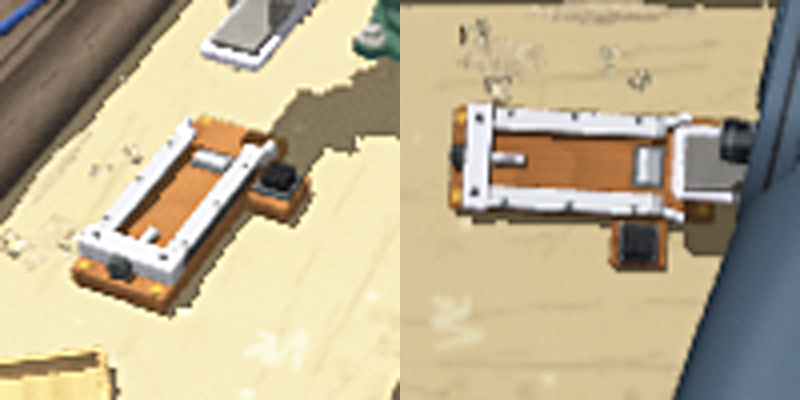

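Fresh stone hangs at the mouth, nose toward the station, channel empty. Its nose edge looks slightly rotated, so I'm looking closer.

Run:
```python
from h import *
s=read_camera("side"); t=read_camera("top")
a=cv2.resize(s["img"][180:225,265:310,::-1],(400,400),interpolation=cv2.INTER_CUBIC); b=cv2.resize(t["img"][170:210,252:292,::-1],(400,400),interpolation=cv2.INTER_CUBIC)
cv2.imwrite("pics/m2.png",np.hstack([a,b]))
# predicted carrier corners (panel px) for zero error
L=[[50,-24],[50,24],[-20,-24],[-20,24]]
P=[st(-128+x,y,99) for x,y in L]
print("top",((proj(t,P)-[252,170]+.5)*10+[400,0]).round()); print("side",((proj(s,P)-[265,180]+.5)*400/45).round())
```

```text
top [[521. 103.]
 [513. 285.]
 [789. 115.]
 [781. 297.]]
side [[ 30. 230.]
 [165. 266.]
 [129. 119.]
 [260. 152.]]
```

View pics/m2.png

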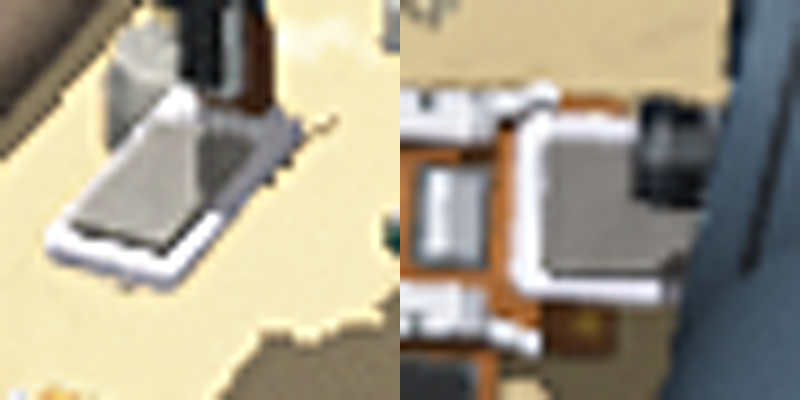

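Compared with prediction, the carrier sits ~2.5 mm toward the robot (top: edges at rows 110/300 vs 103/285), with yaw good. I'll shift to correct, set the nose down by feel, and slide in.

Run:
```python
from h import *
y=-2.5
env.move_linear(st(-172,y,110),rate=.1); env.move_linear(st(-172,y,48),rate=.2)
env.pause(.1); f0=o("48")["force"][2]
for z in (42,39,37,36,35,34,33,32):
    env.move_linear(st(-172,y,z),rate=.05); b=o(z)
    if b["force"][2]-f0>3.5: break
z=b["ee_pos"][2]*1000+.4
env.move_linear(st(-172,y,z),rate=.05); o("set %.1f"%z)
ux=np.array([np.cos(S[2]),np.sin(S[2])])
for x in range(-168,-60,6):
    env.move_linear(st(x,y,z),rate=.08); b=o(x)
    if abs(b["force"][:2]@ux)>12 or np.linalg.norm(b["force"])>20: print("stop"); break
```

```text
48 t23.76 p [ 0.5363 -0.0499  0.0499] F [ 0.4 -0.7 -1.8] w0.0113
42 t24.02 p [ 0.5352 -0.0497  0.0425] F [-0.9 -0.  -1.3] w0.0113
39 t24.27 p [ 0.5347 -0.0495  0.0388] F [ 0.5 -0.4 -1.4] w0.0108
37 t24.52 p [ 0.5348 -0.0496  0.0368] F [-0.3 -0.1 -2.1] w0.0107
36 t24.77 p [ 0.5349 -0.0496  0.0359] F [ 0.4 -0.3 -1.3] w0.0113
35 t25.02 p [ 0.5352 -0.0497  0.0355] F [-0.6 -0.4  1. ] w0.0112
34 t25.27 p [ 0.5353 -0.0498  0.0352] F [-2.1 -0.5  5. ] w0.0112
set 35.6 t25.52 p [ 0.5352 -0.0497  0.0355] F [-0.2 -0.6  0.9] w0.0109
-168 t25.77 p [ 0.5353 -0.0451  0.0355] F [0.  0.1 0.3] w0.0108
-162 t26.02 p [ 0.5353 -0.0386  0.0355] F [0.3 1.4 0.1] w0.0112
-156 t26.27 p [ 0.5356 -0.0333  0.0356] F [ 1.2 -0.5 -0.1] w0.0108
-150 t26.52 p [ 0.5359 -0.0277  0.0358] F [ 0.9 -2.1 -0.1] w0.0107
-144 t26.77 p [ 0.5359 -0.0205  0.0356] F [-0.3  0.7  1. ] w0.0113
-138 t27.02 p [ 0.5361 -0.0147  0.0356] F [ 0.6  0.6 -0.7] w0.0112
-132 t27.27 p [ 0.5363 -0.0089  0.0356] F [1.1 1.  1. ] w0.0111
-126 t27.52 p [ 0.5365 -0.003   0.0356] F [0.1 1.2 0.1] w0.0116
-120 t27.77 p [0.5368 0.003  0.0357] F [-0.2  1.   1.8] w0.0115
-114 t28.02 p [0.537  0.009  0.0357] F [0.5 1.  1.5] w0.0112
-108 t28.27 p [0.5372 0.015  0.0357] F [0.6 0.2 0.5] w0.0109
-102 t28.52 p [0.5374 0.021  0.0357] F [0.3 0.2 2. ] w0.0113
-96 t28.77 p [0.5376 0.027  0.0357] F [-0.5  0.4  2.5] w0.0109
-90 t29.02 p [0.5378 0.033  0.0357] F [0.3 0.4 3.6] w0.0114
-84 t29.27 p [0.538  0.039  0.0357] F [0.2 0.3 3.6] w0.0114
-78 t29.52 p [0.5383 0.0449 0.0358] F [-0.4 -0.8  2.7] w0.0112
-72 t29.77 p [0.5385 0.0509 0.0358] F [ 0.7 -0.6  2.4] w0.0109
-66 t30.02 p [0.5387 0.0569 0.0358] F [ 0.4 -0.3  3.3] w0.0113
```

Run:
```python
from h import *
y=-2.5; z=35.5
ux=np.array([np.cos(S[2]),np.sin(S[2])])
for x in [-60,-56,-53,-51,-50,-49,-48,-47,-46,-45,-44,-43,-42,-41,-40,-39,-38,-37]:
    env.move_linear(st(x,y,z),rate=.04); b=o(x)
    if -(b["force"][:2]@ux)>14: print("stop"); break
env.pause(.2); o("hold")
grip(.04,40); env.pause(.2); o("open")
env.move_linear(st(x,y,110),rate=.2)
env.movep(st(-50,200,200),down(S[2])); o("clear")
s=read_camera("side"); t=read_camera("top")
a=cv2.resize(s["img"][195:285,230:320,::-1],(400,400),interpolation=cv2.INTER_CUBIC); b=cv2.resize(t["img"][160:230,200:290,::-1],(400,311),interpolation=cv2.INTER_CUBIC)
b=np.vstack([b,np.zeros((89,400,3),np.uint8)])
cv2.imwrite("pics/f1.png",np.hstack([a,b]))
```

```text
-60 t30.32 p [0.539  0.0618 0.0357] F [-0.4 -4.   3.9] w0.0113
-56 t30.57 p [0.5391 0.0657 0.0357] F [ 0.6 -5.   4.9] w0.0111
-53 t30.82 p [0.5392 0.0685 0.0357] F [ 0.4 -5.9  4.4] w0.0112
-51 t31.07 p [0.5393 0.0703 0.0357] F [ 0.8 -6.5  4.4] w0.0109
-50 t31.32 p [0.5394 0.071  0.0357] F [ 0.8 -6.8  3.4] w0.0110
-49 t31.57 p [0.5394 0.072  0.0357] F [ 0.4 -6.7  5.6] w0.0114
-48 t31.82 p [0.5394 0.073  0.0357] F [ 0.8 -6.2  4.1] w0.0111
-47 t32.08 p [0.5394 0.0739 0.0357] F [ 0.5 -6.5  4.4] w0.0112
-46 t32.33 p [0.5395 0.0749 0.0357] F [ 0.6 -7.8  4.2] w0.0109
-45 t32.58 p [0.5395 0.0759 0.0358] F [-0.1 -7.6  4.4] w0.0112
-44 t32.83 p [0.5396 0.0768 0.0358] F [ 0.4 -7.7  4.9] w0.0108
-43 t33.08 p [0.5396 0.0778 0.0358] F [ 0.9 -6.7  5.3] w0.0111
-42 t33.33 p [0.5396 0.0788 0.0358] F [ 0.6 -6.5  5. ] w0.0112
-41 t33.58 p [0.5397 0.0798 0.0357] F [ 0.1 -6.8  4.8] w0.0108
-40 t33.83 p [0.5397 0.0807 0.0357] F [ 0.9 -8.1  4.4] w0.0113
-39 t34.08 p [0.5397 0.0813 0.0358] F [ 0.1 -8.7  4.4] w0.0106
-38 t34.33 p [0.5397 0.0814 0.0358] F [  0.3 -10.4   4.6] w0.0115
-37 t34.58 p [0.5397 0.0814 0.036 ] F [ -0.1 -12.6   6. ] w0.0112
hold t34.77 p [0.5397 0.0814 0.036 ] F [ -0.4 -12.6   6.4] w0.0110
open t35.37 p [0.5394 0.0857 0.0353] F [-0.3 -0.5 -1. ] w0.0400
clear t36.78 p [0.337  0.0792 0.1988] F [-0.7 -0.1 -0. ] w0.0401
```

View pics/f1.png

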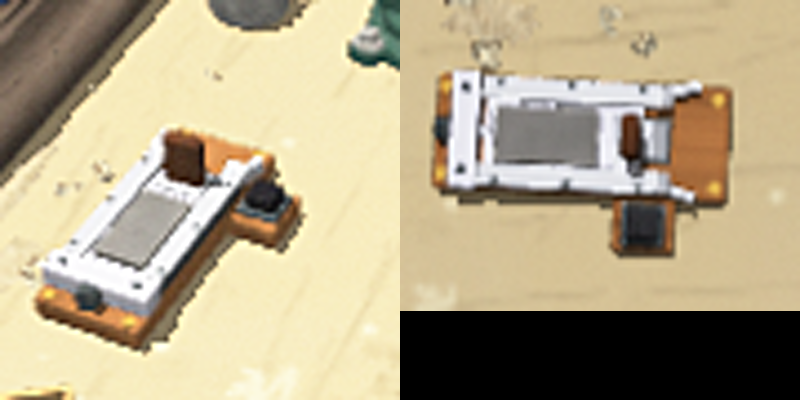

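The fresh stone is seated with its pull at the same top pixel, (251.8,190.8), as the worn one had when seated (251.7,190.5). As a final check I'll compare the catch and button height with the first picture and look at the tray.

Run:
```python
from h import *
s=read_camera("side")["img"][:,:,::-1].copy(); t=read_camera("top")["img"][:,:,::-1].copy()
i0=cv2.imread("pics/side0.png"); i1=cv2.resize(s,None,fx=1.42,fy=1.42,interpolation=cv2.INTER_CUBIC)
for n,(u,v,h) in {"button":(411,338,9),"pull":(385,326,10),"slip":(320,476,25),"oiler":(406,268,14)}.items():
    p=i0[v-h:v+h,u-h:u+h]; m=cv2.matchTemplate(i1[v-h-8:v+h+8,u-h-8:u+h+8],p,cv2.TM_CCOEFF_NORMED); _,q,_,l=cv2.minMaxLoc(m); print(n,q,np.array(l)-8)
d=read_camera("side"); print("7.5mm drop =",(np.diff(proj(d,[st(-54,54,30),st(-54,54,22.5)]),axis=0)*1.42).round(1))
a=cv2.resize(s[250:370,170:290],(400,400),interpolation=cv2.INTER_CUBIC)
b=cv2.resize(s[215:255,265:305],(400,400),interpolation=cv2.INTER_CUBIC)
cv2.imwrite("pics/f2.png",np.hstack([a,b]))
```

```text
button 0.9990277886390686 [0 0]
pull 0.964599609375 [0 0]
slip 0.8892549872398376 [0 0]
oiler 0.9987754821777344 [0 0]
7.5mm drop = [[0.1 2.9]]
```

View pics/f2.png

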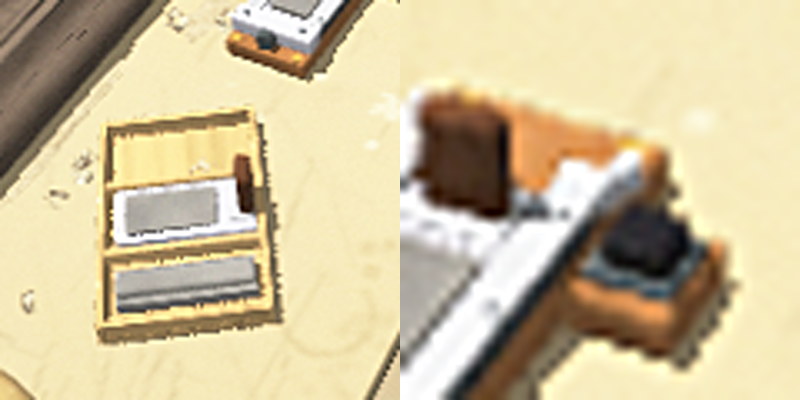

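The worn stone lies flat in the middle bay and the slip stone is in place. The button and catch are back at their original height: the match shows no shift, where a button still down would shift by 2.9 px.

```bash
python3 -c "
from h import *
o(); workorder.sign_off()"
```

```text
t37.03 p [0.3371 0.0792 0.1992] F [ 0.7  0.7 -0.5] w0.0401
the job is handed in; nothing more can be done
```

The stone is changed and the job is handed in at 37.0 s of the 61 s allowed. I pressed the release button, drew the worn stone out and laid it in the tray's middle bay. I then turned the fresh stone nose to the mouth and pushed it against the end stop, peaking at about 13 N.

**Last checks that agreed:**
- **Catch:** the release button, one part with the catch, is back up. It shows no shift from the first picture, where a button still down would show about 3 px.
- **Fresh stone:** its pull sits where the worn stone's did when seated, within about 0.3 px.
- **Worn stone:** it lies flat in the middle bay.
- **Left alone:** the oil can has not moved. The slip stone shows no shift, though its match was weaker (0.89), probably because the scene beside it changed. I did not check the gouges separately; the arm did not work near them.

**Disagreements:**
- The fresh carrier hung about 2.5 mm off sideways in the gripper. I corrected that before inserting it.
- The end stop was reached about 2 mm farther in than my station estimate, which is within the stated calibration error.
- One numeric check of the worn carrier's corners above the tray was useless because of a pixel-offset slip of mine. The force readings and pictures covered that placing instead.

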